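# Move the service bottles to the other rack in reverse order

## Robot

A 6-joint arm with a two-finger parallel gripper is mounted at the origin on a cart in front of the work surface, level with it; the furniture and walls round the work are solid. World frame = base frame: x ahead of the robot, y to its left, z up, the work surface at z = 0. Lengths are in mm, angles in rad, forces in N, time in s.
With the tool pointing down it reaches from about 275 to 1000 mm from the base axis. Payload 8.4 kg.
Tool frame: the origin (TCP) lies on the centre line of the jaws, within the pads' length; the fingertips stand 17 mm ahead of it and the grasp point (between the pads) lies 2 mm behind it; z points along the fingers, y is the line along which they close (so a half turn about z gives the same grasp; the last joint's range is limited). The gripper opens to 85 mm and grips with 20 to 120 N. Pads are 22 mm wide; open, the fingers measure 114 mm over their backs; the gripper's body (76 mm by 85 mm) begins 54 mm behind the grasp point. The pads swing forward as they close: fully open they stand 13 mm farther back than shut.
Start: joints at [1.285, 0.353, 1.633, -0, 1.155, -0.002], TCP at [175.002, 600.002, 248.281] pointing down, gripper open.
Joint ranges: [-2.63, 2.63], [-0.92, 2.1], [0.06, 2.66], [-1.3, 4.44], [0, 2.69], [-3.02, 3.02]. Speed limits (rad/s): [2.22, 2.22, 2.79, 3.14, 3.14, 3.14].

## Interface

Orientations are given as [roll, pitch, yaw] about the fixed x, y, z axes, in that order (R = Rz(yaw) Ry(pitch) Rx(roll)).
In Python, from rig import r, eyes gives the robot as it stands. The module is installed in compiled form; this text tells all that it offers.
- The arm moves only by the shell command python3 -m inch 'ROWS' [FORCE]. ROWS is JSON, a list of rows, each a list of 7 numbers: the shift along the tool's x, y, z in m, then the turn, a rotation vector about the tool's x, y, z in degrees, then the closure, from -1 (fully open) to 1 (shut). In form: [[x, y, z, rx, ry, rz, gripper], ...]. A call has 1 to 8 rows; each row shifts and turns the commanded pose from where the row before left it, along the tool's axes as they then stand; what a row does not reach is not made up. A row lasts 1/10 s, in which the tool goes at most 50 mm and 8.59 degrees, less where a joint would pass 70% of its speed; a pose out of reach is approached as far as the arm can. A call with a gripper value outside its range is refused whole. The fingers move at their own pace and stop on an object; FORCE is the grip in N (left out, the last holds). Time passes only in rows, so rows that do not move let the fingers close. It gives the time, the measured TCP pose, the force, the opening and the grip force at its end, in the units of the state.
- r.sense(): the state, without advancing time (a new reading comes with each control period).
- eyes.grab_frame(name): name is "scene" or "top" or "wrist"; returns a dict with "img" (420x560x3 uint8, blue, green, red), "fx", "fy", "cx", "cy" (pixels), "R" (3x3) and "t" (3): a world point X has camera coordinates R X + t; the wrist camera has in their place "hand_eye" (4x4, takes a point from camera to tool coordinates, whose origin is the TCP and whose axes are the flange's). Camera axes: x right, y down, z forward; pixel columns grow to the right and rows downward; lengths in mm; the calibration is good to about 2 mm. The wrist camera is an equidistant fisheye: a pixel r from the principal point sees the ray r / f radians off the axis. A picture is of the moment at which its call begins: read the wrist's pose just before it. There is no depth.
- r.sign_off(): hands the job in; it is judged then, once.
The state is a dict: "clock": time; "qpos": joint angles; "qvel": joint speeds; "joint_efforts": joint torques, N m; "eef_pos": TCP position; "tcp_rot": TCP orientation; "contact_force": force on the tool from outside, world axes, zero at the start; "wrist_torque": the same for the moment, N m; "opening": opening from 0.0 (shut) to 1.0 (fully open); "grasp_force": force on a finger pad.
Only numpy, scipy, OpenCV 4.12 (cv2) and the standard library are available. Lean on these libraries where they do the work, as an engineer would, in place of code of your own. Each camera call takes 0.05 s, during which the arm holds its last target. There are 200 camera calls.

## Task

Move the three bottles, upright, from the wooden rack into the grey rack, one to a cell and in reverse order as counted from each rack's red end: the bottle that stands first at the red end of the wooden rack goes into the grey rack's cell farthest from its red end, the middle one into the middle, the last one into the cell at the red end. Leave all three standing in their cells, and do not tip a bottle over or push the tape roll or the grease tub near the racks about.

Things in the scene. Friction and masses are not known exactly. Their poses are not given: they have to be found in the camera images.
- teal_bottle: Teal oil bottle with a white label and a black cap, standing upright at the start in the wooden rack, 42 mm across the body, 130 mm high over all, 190 g or so; its cap, 20 mm across, reaches from 108 to 122 mm above its underside (sloping shoulder below, slim nozzle above). Best held from above by its cap. Origin: centre of the underside; z axis up the bottle.
- white_bottle: White sealant bottle with a blue cap, standing upright at the start in the wooden rack, 48 mm across the body, 145 mm high over all, 260 g or so; its cap, 22 mm across, reaches from 122 to 138 mm above its underside (sloping shoulder below, slim nozzle above). Best held from above by its cap. Origin: centre of the underside; z axis up the bottle.
- orange_bottle: Orange degreaser bottle with a white label and a white cap, standing upright at the start in the wooden rack, 52 mm across the body, 165 mm high over all, 330 g or so; its cap, 24 mm across, reaches from 139 to 155 mm above its underside (sloping shoulder below, slim nozzle above). Best held from above by its cap. Origin: centre of the underside; z axis up the bottle.
- wood_rack: Plywood bottle rack in which the bottles stand at the start, fixed, 88 x 258 x 40 mm, turned any way. Three open 72 mm square cells in a row along its y axis, centres at y = -84, 0, +84 mm; floor 6 mm above the bench, dividers 12 mm thick. The end wall at +y is painted bright red (46 mm high): the red end; the other has the rack's own colour. Origin: centre of the underside; z up.
- grey_rack: Grey plastic bottle rack, empty at the start, fixed, 88 x 258 x 40 mm, turned any way. Three open 72 mm square cells in a row along its y axis, centres at y = -84, 0, +84 mm; floor 6 mm above the bench, dividers 12 mm thick. The end wall at +y is painted bright red (46 mm high): the red end; the other has the rack's own colour. Origin: centre of the underside; z up.
- teal_tag: Small teal clip, 36 mm wide, fixed on the top edge of the wooden rack's -x side wall (3.5 mm proud of it, top 44 mm above the bench), beside the cell in which the teal bottle stands at the start. It stays there. Origin: the middle of that cell's floor, 6 mm above the bench; axes as the rack's.
- white_tag: Small white clip, 36 mm wide, fixed on the top edge of the wooden rack's -x side wall (3.5 mm proud of it, top 44 mm above the bench), beside the cell in which the white bottle stands at the start. It stays there. Origin: the middle of that cell's floor, 6 mm above the bench; axes as the rack's.
- orange_tag: Small orange clip, 36 mm wide, fixed on the top edge of the wooden rack's -x side wall (3.5 mm proud of it, top 44 mm above the bench), beside the cell in which the orange bottle stands at the start. It stays there. Origin: the middle of that cell's floor, 6 mm above the bench; axes as the rack's.
- tape_roll: Bystander: roll of dark grey tape lying flat, 89 mm across, 25 mm high. Origin: centre of the underside.
- grease_tub: Bystander: white grease tub with a green lid, 70 mm across, 58 mm high, in the middle of the bench just beyond the racks (not the one far off at the left end). Origin: centre of the underside.
There are look-alikes about, which are no part of the job. Leave any purple look-alike of the white_bottle alone.

How it is judged:
By the outcome, as a careful person would: the job done as asked, in the order asked, and still so for the second after the job is handed in, with the robot touching nothing.
It also fails if it takes over 96 s, if anything falls off the work surface, if the arm or the gripper's body presses on something with over 40 N, if the wrist force passes 120 N, or if a joint passes its speed limit or range.

## Working session

There is one attempt and no reset: what is moved stays moved. The work goes in short steps, Python scripts to look and compute and a shell command to move; the robot and the scene stay as the last step left them, time stands still between calls to the robot, and variables do not carry over. Pictures are saved under pics/ and viewed, at most 14 in all, crops included, and the job is handed in when it is done.

```bash
mkdir -p pics
python3 - <<'E'
from rig import r,eyes
import cv2,pickle
s=r.sense();print(s)
d={}
for n in("scene","top"):
    d[n]=f=eyes.grab_frame(n);cv2.imwrite(f"pics/{n}0.png",f["img"]);print(n,f["fx"],f["cx"],f["cy"],f["R"],f["t"])
pickle.dump(d,open("f0.pkl","wb"))
E
```

```text
{'clock': 0.0, 'qpos': array([ 1.28460753e+00,  3.53645152e-01,  1.63415824e+00,  8.39728299e-06,
        1.15521298e+00, -2.38086520e-03]), 'qvel': array([-7.88264537e-04, -2.28433374e-03, -1.18224175e-03,  1.26787033e-03,
        2.59019958e-05,  1.01983505e-03]), 'joint_efforts': array([-4.84862321e-04, -6.05258846e+01, -3.42057216e+01, -1.04616915e-04,
        9.53285722e-03,  5.04703394e-06]), 'eef_pos': array([174.86155386, 599.55015705, 247.55323051]), 'tcp_rot': array([-3.14016896e+00, -1.10673391e-05,  2.85778132e+00]), 'contact_force': array([-0.11297831,  0.1109647 , -0.1080806 ]), 'wrist_torque': array([-0.02505906,  0.02916182, -0.0276438 ]), 'grasp_force': 0.0, 'opening': 1.0002314186495038}
scene 405.8462213532104 276.4791739982608 216.3950528280266 [[ 0.6478363  -0.76166533 -0.01319305]
 [-0.54645065 -0.45257907 -0.70467288]
 [ 0.530754    0.46372202 -0.70940967]] [-382.59715794  306.86078137  618.68205748]
top 381.27221828647174 281.97770169703404 210.63659408474976 [[ 0.02342611 -0.99962143 -0.01442948]
 [-0.98412607 -0.02051837 -0.17628069]
 [ 0.17591788  0.01833    -0.98423417]] [-26.74789827 530.69329999 882.48410552]
```

View pics/scene0.png

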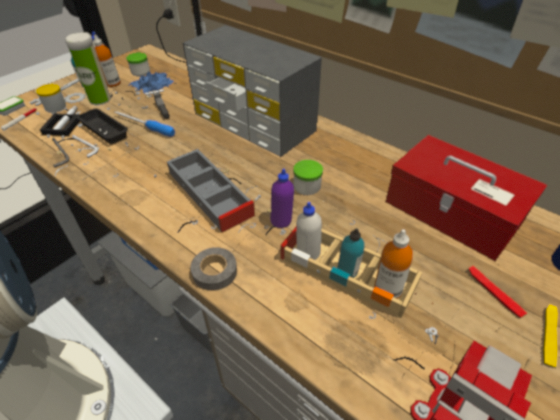

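View pics/top0.png

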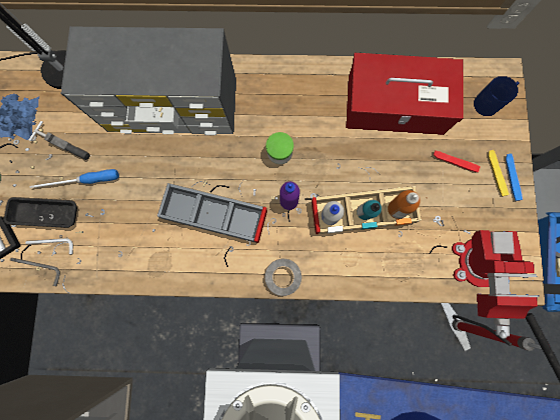

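Scene view: the wooden rack's red end is on the left (290,243), followed by white (308,235), teal (351,255) and orange (395,265). The grey rack's red end is on the right (235,215). In the top view the grey rack runs from (160,205) to red at (262,225), and the purple bottle stands between the racks at (290,195). So white goes to the grey rack's left cell, teal to the middle and orange to its red-end cell.

```bash
cat > h.py <<'E'
import numpy as np,cv2
def ray(f,p):
    R=np.array(f["R"]);d=R.T@np.array([(p[0]-f["cx"])/f["fx"],(p[1]-f["cy"])/f["fy"],1]);return -R.T@np.array(f["t"]),d/np.linalg.norm(d)
def plane(f,p,z):
    o,d=ray(f,p);return o+d*(z-o[2])/d[2]
def proj(f,X):
    c=np.array(f["R"])@np.array(X,float)+f["t"];return np.array([f["fx"]*c[0]/c[2]+f["cx"],f["fy"]*c[1]/c[2]+f["cy"]])
def tri(f,p,g,q):
    a,d=ray(f,p);b,e=ray(g,q);s=np.linalg.lstsq(np.c_[d,-e],b-a,rcond=None)[0];P,Q=a+d*s[0],b+e*s[1];return (P+Q)/2,np.linalg.norm(P-Q)
def blobs(f,lo,hi,box,amin=12):
    h=cv2.cvtColor(f["img"],cv2.COLOR_BGR2HSV);m=cv2.inRange(h,lo,hi);k=np.zeros_like(m);x0,y0,x1,y1=box;k[y0:y1,x0:x1]=255
    n,l,s,c=cv2.connectedComponentsWithStats(m&k);return [(s[i][:5].tolist(),c[i].round(1).tolist(),l==i) for i in range(1,n) if s[i][4]>=amin]
E
python3 - <<'E'
import pickle,cv2
from h import *
d=pickle.load(open("f0.pkl","rb"));T,S=d["top"],d["scene"]
for nm,f,b in(("top",T,(150,170,440,250)),("scene",S,(150,140,450,320))):
  for c,lo,hi in(("red",(0,150,90),(6,255,255)),("red2",(174,150,90),(180,255,255)),("blue",(108,120,80),(130,255,255)),("teal",(85,120,60),(100,255,255)),("orange",(8,200,150),(14,255,255))):
    for s,ce,_ in blobs(f,np.array(lo),np.array(hi),b): print(nm,c,s,ce)
a=cv2.resize(T["img"][165:255,150:290],None,fx=5.6,fy=5.6,interpolation=cv2.INTER_CUBIC);cv2.imwrite("pics/cg.png",a)
a=cv2.resize(T["img"][165:255,295:435],None,fx=5.6,fy=5.6,interpolation=cv2.INTER_CUBIC);cv2.imwrite("pics/cw.png",a)
a=cv2.resize(S["img"][190:320,260:430],None,fx=4.5,fy=4.5,interpolation=cv2.INTER_CUBIC);cv2.imwrite("pics/cs.png",a)
E
```

```text
top red [312, 197, 8, 35, 126] [315.6, 213.9]
top red [254, 207, 13, 34, 143] [260.0, 223.7]
top blue [285, 182, 11, 11, 84] [289.7, 186.8]
top blue [330, 205, 9, 9, 67] [334.1, 209.0]
top teal [363, 200, 18, 17, 190] [370.2, 209.1]
top teal [362, 222, 15, 7, 80] [368.8, 225.0]
top orange [405, 191, 8, 4, 16] [407.6, 191.9]
top orange [412, 202, 7, 7, 24] [415.4, 204.9]
scene red [393, 140, 57, 54, 1880] [427.9, 163.2]
scene red [392, 173, 17, 10, 26] [398.7, 177.5]
scene red [219, 201, 35, 30, 541] [236.5, 215.1]
scene red [282, 228, 14, 21, 84] [288.4, 238.5]
scene blue [279, 170, 9, 12, 77] [283.0, 176.8]
scene blue [304, 203, 10, 12, 84] [308.5, 209.6]
scene teal [343, 238, 20, 21, 270] [353.2, 247.1]
scene teal [331, 268, 20, 12, 141] [340.4, 272.7]
scene orange [373, 287, 20, 13, 94] [381.7, 292.7]
```

View pics/cg.png

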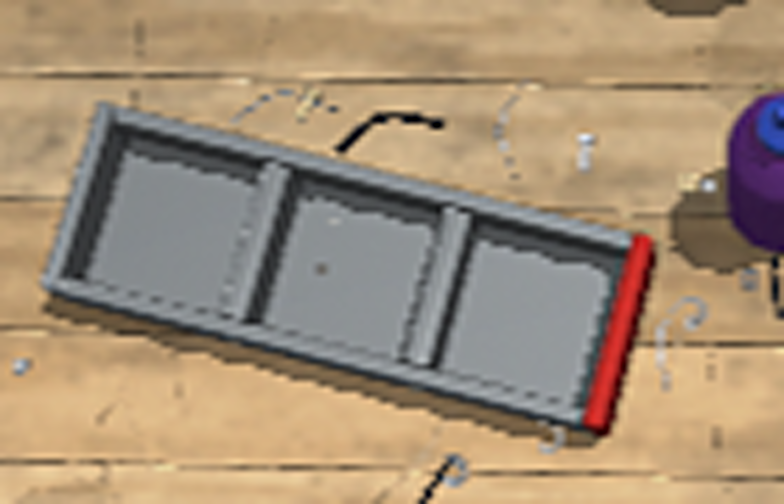

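View pics/cw.png

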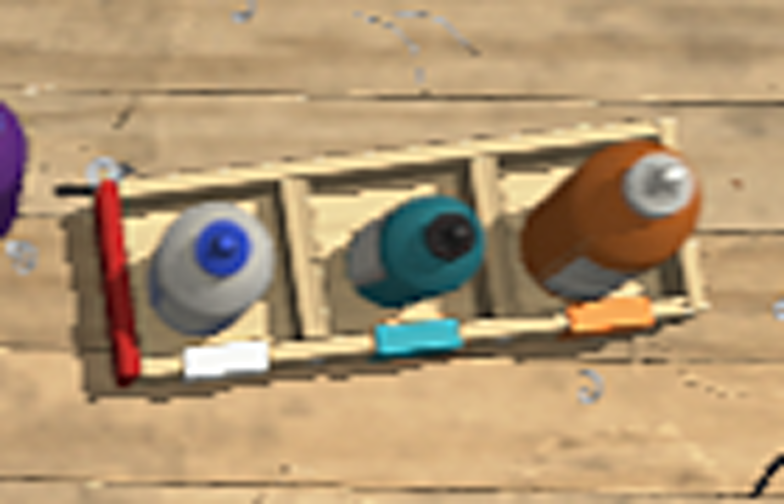

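View pics/cs.png

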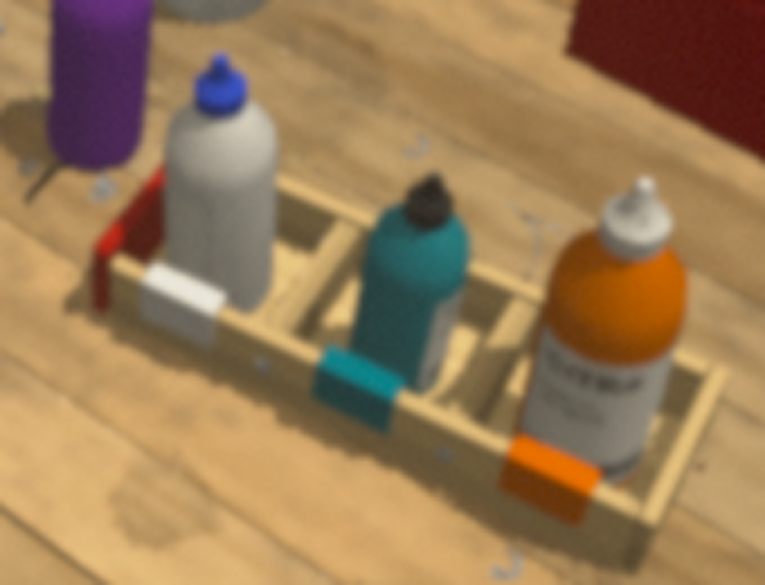

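The crops give the grey rack's top corners at (103,103), (45,288), red (654,237) and (605,433). The wood corners are at (103,183), (120,383), (675,120) and (708,305). The caps in the top crop are white (224,248), teal (450,236) and orange (658,183), and in the scene crop (220,92), (429,205) and (636,226).

Run:
```python
import pickle
from h import *
np.set_printoptions(precision=1,suppress=True)
d=pickle.load(open("f0.pkl","rb"));T,S=d["top"],d["scene"]
u=lambda p,k,o:(np.array(p)+.5)/k-.5+o
for nm,ox,z0,P in(("grey",150,40,[(103,103),(45,288),(654,237),(605,433)]),("wood",295,40,[(675,120),(708,305),(103,183),(120,383)])):
    Q=[plane(T,u(p,5.6,(ox,165)),z)[:2] for p,z in zip(P,(40,40,46,46))]
    far=(Q[0]+Q[1])/2;red=(Q[2]+Q[3])/2;a=red-far;L=np.linalg.norm(a);a/=L;c=(far+red)/2
    print(nm,np.array(Q),"len",L,"wid",np.linalg.norm(Q[0]-Q[1]),np.linalg.norm(Q[2]-Q[3]),"c",c,"yaw of y axis",np.degrees(np.arctan2(a[1],a[0])),"cells far,mid,red",c-84*a,c,c+84*a)
for n,p,q,h in(("white",(224,248),(220,92),136),("teal",(450,236),(429,205),121),("orange",(658,183),(636,226),153)):
    tp=u(p,5.6,(295,165));X,e=tri(T,tp,S,u(q,4.5,(260,190)));print(n,X,e,"ray at z",plane(T,tp,h+6))
print("purple",tri(T,(289.7,186.8),S,(283,176.8)))
h=cv2.cvtColor(T["img"],cv2.COLOR_BGR2HSV)
```

```text
grey [[596.7 271.7]
 [512.6 290.9]
 [539.8  23.4]
 [453.6  41.9]] len 255.33743248547378 wid 86.27155375522159 88.09373331666797 c [525.7 157. ] yaw of y axis -103.105863072162 cells far,mid,red [544.7 238.8] [525.7 157. ] [506.6  75.2]
wood [[ 601.1 -342.5]
 [ 518.6 -353.7]
 [ 566.2  -90.2]
 [ 478.3  -98.3]] len 256.59486432388553 wid 83.17515599335889 88.28554297363412 c [ 541.1 -221.2] yaw of y axis 98.42687089894747 cells far,mid,red [ 553.4 -304.3] [ 541.1 -221.2] [ 528.7 -138.1]
white [ 523.7 -133.9  131.2] 3.2560305692299423 ray at z [ 520.5 -131.4  142. ]
teal [ 533.8 -226.9  119.4] 6.528085352655938 ray at z [ 530.  -222.7  127. ]
orange [ 550.7 -301.5  146.3] 5.5286258672295885 ray at z [ 546. -295.  159.]
purple (array([572.8, -33.2, 125.6]), np.float64(2.0518882634153273))
```

```bash
cat > w.py <<'E'
# usage: w.py x y z bearing_of_tool_y_deg : needed shift in tool axes (after and before turn)
import sys,numpy as np
from rig import r
from scipy.spatial.transform import Rotation as Ro
s=r.sense();p=s["eef_pos"];R=Ro.from_euler("xyz",s["tcp_rot"]);y=R.as_matrix()[:,1]
b=np.degrees(np.arctan2(y[1],y[0]));np.set_printoptions(precision=1,suppress=True)
print("t",round(s["clock"],2),"tcp",p,"rot",s["tcp_rot"].round(4),"bearing",b.round(1),"q",s["qpos"].round(2),"F",s["contact_force"],"op",round(s["opening"],3),"grip",round(s["grasp_force"],1))
if len(sys.argv)>3:
    d=np.array(sys.argv[1:4],float)-p;print("shift tool mm",R.inv().apply(d),"dist",np.linalg.norm(d))
    if len(sys.argv)>4:
        k=-(float(sys.argv[4])-b);print("turn rz",round(k,1),"shift after turn",(R*Ro.from_euler("z",k,degrees=True)).inv().apply(d))
E
python3 -m inch '[[0,0,-0.003,0,0,8.16,-1],[0,0,-0.003,0,0,8.16,-1],[0,0,-0.003,0,0,8.16,-1],[0,0,-0.003,0,0,8.16,-1],[0,0,-0.003,0,0,8.16,-1],[0,0,-0.003,0,0,8.16,-1],[0,0,-0.003,0,0,8.16,-1],[0,0,-0.003,0,0,8.16,-1]]' && python3 w.py 522 -133 270 8.4
```

```text
clock: 0.9
eef_pos: [175.0, 599.7, 272.0]
tcp_rot: [-3.141, 0.001, 1.713]
contact_force: [-0.5, 0.0, -0.2]
opening: 0.997
grasp_force: 0.0
t 0.9 tcp [175.  599.7 272. ] rot [-3.1  0.   1.7] bearing 8.1 q [ 1.3  0.3  1.6 -0.   1.2  1.1] F [-0.5  0.  -0.2] op 0.997 grip 0.0
shift tool mm [-774.4  240.1    2.5] dist 810.7605279672283
turn rz -0.3 shift after turn [-775.6  236.3    2.5]
```

```bash
python3 -m inch '[[-0.025,0.008,0,0,0,0,-1],[-0.045,0.014,0,0,0,0,-1],[-0.045,0.014,0,0,0,0,-1],[-0.045,0.014,0,0,0,0,-1],[-0.045,0.014,0,0,0,0,-1],[-0.045,0.014,0,0,0,0,-1],[-0.045,0.014,0,0,0,0,-1],[-0.045,0.014,0,0,0,0,-1]]' >/dev/null && python3 -m inch '[[-0.045,0.014,0,0,0,0,-1],[-0.045,0.014,0,0,0,0,-1],[-0.045,0.014,0,0,0,0,-1],[-0.045,0.014,0,0,0,0,-1],[-0.045,0.014,0,0,0,0,-1],[-0.045,0.014,0,0,0,0,-1],[-0.045,0.014,0,0,0,0,-1],[-0.045,0.014,0,0,0,0,-1]]' >/dev/null && python3 -m inch '[[-0.045,0.014,0,0,0,0,-1],[-0.028,0.010,0,0,0,0,-1],[0,0,0,0,0,0,-1],[0,0,0,0,0,0,-1]]' && python3 w.py 522 -133 270 8.4
python3 - <<'E'
from rig import r,eyes
import cv2,pickle
s=r.sense();f=eyes.grab_frame("wrist");f["s"]=s;pickle.dump(f,open("w1.pkl","wb"))
cv2.imwrite("pics/w1.png",f["img"]);print(f["fx"],f["cx"],f["cy"],f["hand_eye"])
E
```

```text
clock: 2.9
eef_pos: [527.6, -129.2, 271.7]
tcp_rot: [-3.14, -0.001, 1.717]
contact_force: [0.3, 0.9, 1.0]
opening: 1.001
grasp_force: 0.0
t 2.9 tcp [ 527.6 -129.2  271.7] rot [-3.1 -0.   1.7] bearing 8.4 q [-0.2  0.2  1.8  0.   1.2 -0.4] F [0.3 0.9 1. ] op 1.001 grip 0.0
shift tool mm [-3.  -6.1  1.7] dist 7.01339176448764
turn rz -0.0 shift after turn [-3.  -6.1  1.7]
325.19226210127806 278.08585913384985 202.8881158042522 [[ 3.46193070e-04 -9.62128466e-01 -2.72596214e-01  6.90900758e+01]
 [ 9.99999558e-01  9.48755649e-05  9.35120968e-04 -1.03169552e+00]
 [-8.73843783e-04 -2.72596417e-01  9.62128074e-01 -1.25572982e+02]
 [ 0.00000000e+00  0.00000000e+00  0.00000000e+00  1.00000000e+00]]
```

View pics/w1.png

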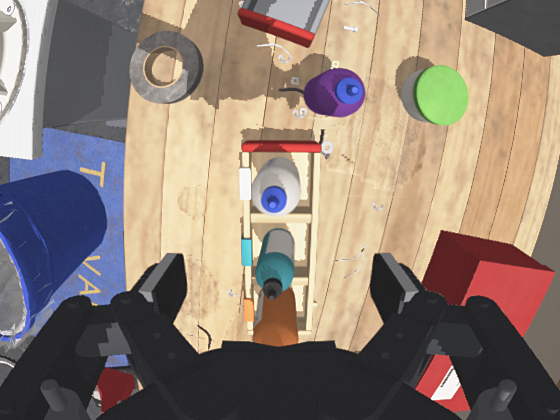

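The wrist view shows the white bottle's blue cap at (274,200), the teal bottle's black cap at (272,288), the wood red wall at (282,146) and the purple bottle at (345,92). I'll cast these rays.

```bash
cat >> h.py <<'E'
def wplane(f,p,z):
    from scipy.spatial.transform import Rotation as Ro
    v=np.array([p[0]-f["cx"],p[1]-f["cy"]]);th=np.hypot(*v)/f["fx"];d=np.r_[np.sin(th)*v/np.hypot(*v),np.cos(th)]
    H=np.array(f["hand_eye"]);R=Ro.from_euler("xyz",f["s"]["tcp_rot"]).as_matrix();o=R@H[:3,3]+f["s"]["eef_pos"];d=R@H[:3,:3]@d
    return o+d*(z-o[2])/d[2]
E
python3 - <<'E'
import pickle
from h import *
np.set_printoptions(precision=1,suppress=True)
f=pickle.load(open("w1.pkl","rb"))
for s,c,m in blobs(f,np.array((108,120,60)),np.array((130,255,255)),(240,150,330,240)):
    (x,y),rad=cv2.minEnclosingCircle(np.argwhere(m)[:,::-1].astype(np.float32));print("blue",s,c,(x,y),rad,wplane(f,(x,y),140))
for s,c,m in blobs(f,np.array((0,0,0)),np.array((180,255,60)),(250,265,300,310)):print("blk",s,c,wplane(f,c,121))
# wood rack red wall top edge & left rail corners at 46
for p in((242,144),(322,144)):print("redwall",wplane(f,p,46))
E
```

```text
blue [261, 187, 25, 26, 507] [273.5, 199.1] (273.8333435058594, 199.1666717529297) 12.860457420349121 [ 523.3 -130.3  140. ]
blk [264, 278, 18, 9, 66] [273.0, 281.0] [ 534.6 -216.6  121. ]
blk [263, 285, 14, 13, 94] [270.2, 291.4] [ 533.5 -228.8  121. ]
redwall [482.7 -99.3  46. ]
redwall [568.5 -86.5  46. ]
```

```bash
python3 -m inch '[[-0.0016,-0.0049,0.02,0,0,0,-1],[0,0,0.035,0,0,0,-1],[0,0,0.035,0,0,0,-1],[0,0,0.025,0,0,0,-1],[0,0,0.012,0,0,0,-1],[0,0,0,0,0,0,-1]]' 40 && python3 -m inch '[[0,0,0,0,0,0,1],[0,0,0,0,0,0,1],[0,0,0,0,0,0,1],[0,0,0,0,0,0,1],[0,0,0,0,0,0,1],[0,0,0,0,0,0,1],[0,0,0,0,0,0,1],[0,0,0,0,0,0,1]]' 40
```

```text
clock: 3.55
eef_pos: [522.3, -130.1, 144.2]
tcp_rot: [-3.139, -0.001, 1.72]
contact_force: [-1.0, 0.2, 0.6]
opening: 0.995
grasp_force: 0.0
clock: 4.35
eef_pos: [524.0, -131.5, 146.1]
tcp_rot: [3.14, 0.0, 1.718]
contact_force: [-0.1, 0.5, 5.6]
opening: 0.229
grasp_force: 38.9
```

```bash
python3 -m inch '[[0,0,-0.008,0,0,0,1],[0,0,-0.015,0,0,0,1],[0,0,-0.028,0,0,0,1],[0,0,-0.035,0,0,0,1],[0,0,-0.035,0,0,0,1],[0,0,-0.03,0,0,0,1],[0,0,-0.018,0,0,0,1],[0,0,-0.006,0,0,0,1]]' && python3 w.py 544.7 238.8 321 -13.1
```

```text
clock: 5.15
eef_pos: [524.0, -131.5, 322.7]
tcp_rot: [3.139, 0.001, 1.718]
contact_force: [0.5, 0.2, -3.0]
opening: 0.227
grasp_force: 39.4
t 5.15 tcp [ 524.  -131.5  322.7] rot [3.1 0.  1.7] bearing 8.5 q [-0.2  0.1  1.7 -0.   1.3 -0.4] F [ 0.5  0.2 -3. ] op 0.227 grip 39.4
shift tool mm [363.2  74.9   1.4] dist 370.87056873174714
turn rz 21.6 shift after turn [365.3 -63.8   1.4]
```

```bash
python3 -m inch '[[0.01,0.002,0,0,0,0,1],[0.02,0.004,0,0,0,0,1],[0.033,0.007,0,0,0,0,1],[0.04,0.008,0,0,0,0,1],[0.04,0.008,0,0,0,0,1],[0.04,0.008,0,0,0,0,1],[0.04,0.008,0,0,0,0,1],[0.04,0.008,0,0,0,0,1]]' >/dev/null && python3 -m inch '[[0.04,0.009,0,0,0,0,1],[0.03,0.006,0,0,0,0,1],[0.02,0.005,0,0,0,0,1],[0.01,0.002,0,0,0,5.4,1],[0,0,0,0,0,5.4,1],[0,0,0,0,0,5.4,1],[0,0,0,0,0,5.4,1],[0,0,0,0,0,0,1]]' && python3 w.py 544.7 238.8 147 -13.1
python3 - <<'E'
from rig import r,eyes
import cv2,pickle
s=r.sense();f=eyes.grab_frame("wrist");f["s"]=s;pickle.dump(f,open("w2.pkl","wb"));cv2.imwrite("pics/w2.png",f["img"])
E
```

```text
clock: 6.75
eef_pos: [543.1, 239.1, 318.4]
tcp_rot: [-3.139, 0.002, 1.34]
contact_force: [-0.2, -0.4, -2.1]
opening: 0.222
grasp_force: 39.3
t 6.75 tcp [543.1 239.1 318.4] rot [-3.1  0.   1.3] bearing -13.2 q [0.4 0.2 1.6 0.  1.3 0.6] F [-0.2 -0.4 -2.1] op 0.222 grip 39.3
shift tool mm [  0.4   2.1 171.3] dist 171.35995186220813
turn rz -0.1 shift after turn [  0.4   2.1 171.3]
```

View pics/w2.png

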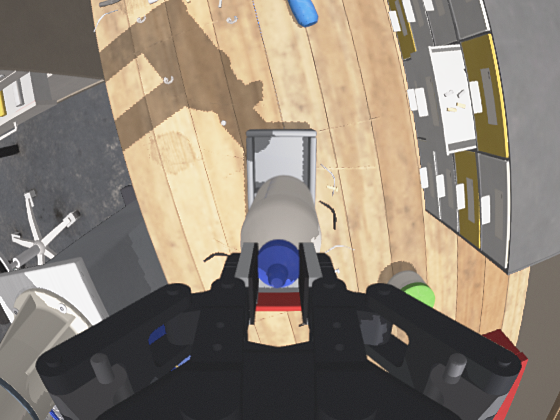

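The white bottle hangs upright in the grip (cap at 278,262). The grey rack's far end wall shows at (247,130)–(316,130), square to the gripper. I'll check its position.

Run:
```python
import pickle
from h import *
np.set_printoptions(precision=1,suppress=True)
f=pickle.load(open("w2.pkl","rb"))
A,B=wplane(f,(247,130),40)[:2],wplane(f,(316,130),40)[:2]
a=np.array([np.cos(np.radians(-103.1)),np.sin(np.radians(-103.1))]);print(A,B,np.linalg.norm(A-B),"cell far",(A+B)/2+45*a)
```

```text
[515.2 294.6] [598.4 275.2] 85.40078532085616 cell far [546.6 241.1]
```

```bash
python3 -m inch '[[0.0015,0.0025,0.015,0,0,0,1],[0,0,0.03,0,0,0,1],[0,0,0.035,0,0,0,1],[0,0,0.035,0,0,0,1],[0,0,0.03,0,0,0,1],[0,0,0.014,0,0,0,1],[0,0,0.004,0,0,0,1],[0,0,0.002,0,0,0,1]]' && python3 -m inch '[[0,0,0,0,0,0,1],[0,0,0,0,0,0,1]]'
```

```text
clock: 7.6
eef_pos: [547.4, 239.9, 155.4]
tcp_rot: [3.141, -0.0, 1.342]
contact_force: [0.4, -0.1, -2.4]
opening: 0.228
grasp_force: 39.5
clock: 7.8
eef_pos: [547.9, 240.0, 156.7]
tcp_rot: [3.14, -0.001, 1.342]
contact_force: [-0.3, 0.7, -3.4]
opening: 0.219
grasp_force: 39.4
```

```bash
python3 -m inch '[[0,0,0.003,0,0,0,1],[0,0,0.003,0,0,0,1],[0,0,0.001,0,0,0,1],[0,0,0,0,0,0,1]]' && python3 -m inch '[[0,0,0.0015,0,0,0,1],[0,0,0,0,0,0,1]]'
```

```text
clock: 8.2
eef_pos: [546.8, 239.6, 148.1]
tcp_rot: [-3.141, 0.0, 1.341]
contact_force: [-0.2, 0.1, -2.2]
opening: 0.227
grasp_force: 39.4
clock: 8.4
eef_pos: [547.0, 239.7, 146.6]
tcp_rot: [-3.141, 0.0, 1.341]
contact_force: [0.2, -0.1, -3.7]
opening: 0.224
grasp_force: 39.5
```

```bash
python3 -m inch '[[0,0,0.0015,0,0,0,1],[0,0,0,0,0,0,1]]' && python3 -m inch '[[0,0,0.001,0,0,0,1],[0,0,0,0,0,0,1]]'
```

```text
clock: 8.6
eef_pos: [547.8, 240.3, 146.3]
tcp_rot: [3.14, -0.002, 1.341]
contact_force: [-1.9, 1.0, 4.6]
opening: 0.23
grasp_force: 40.3
clock: 8.8
eef_pos: [548.2, 240.7, 146.2]
tcp_rot: [3.139, -0.003, 1.341]
contact_force: [-2.6, 2.3, 11.8]
opening: 0.227
grasp_force: 41.0
```

```bash
python3 -m inch '[[0,0,-0.001,0,0,0,1],[0,0,0,0,0,0,0],[0,0,0,0,0,0,-0.4],[0,0,0,0,0,0,-0.4],[0,0,0,0,0,0,-0.4],[0,0,0,0,0,0,-0.4]]' && python3 -m inch '[[0,0,-0.01,0,0,0,-0.6],[0,0,-0.03,0,0,0,-1],[0,0,-0.04,0,0,0,-1],[0,0,-0.04,0,0,0,-1],[0,0,-0.03,0,0,0,-1],[0,0,0,0,0,0,-1]]' && python3 w.py 532 -223 280 8.4
python3 - <<'E'
from rig import r,eyes
import cv2,pickle
from h import *
s=r.sense();f=eyes.grab_frame("wrist");f["s"]=s;cv2.imwrite("pics/w3.png",f["img"])
for a,c,m in blobs(f,np.array((108,120,60)),np.array((130,255,255)),(200,150,360,420)):print(a,c,wplane(f,c,141))
E
```

```text
clock: 9.4
eef_pos: [547.0, 239.6, 145.1]
tcp_rot: [-3.141, 0.0, 1.341]
contact_force: [0.1, 0.4, -0.5]
opening: 0.7
grasp_force: 0.0
clock: 10.0
eef_pos: [549.2, 240.6, 301.1]
tcp_rot: [3.135, -0.005, 1.341]
contact_force: [-0.3, 0.1, -0.2]
opening: 1.002
grasp_force: 0.0
t 10.0 tcp [549.2 240.6 301.1] rot [ 3.1 -0.   1.3] bearing -13.1 q [0.4 0.3 1.6 0.  1.2 0.6] F [-0.3  0.1 -0.2] op 1.002 grip 0.0
shift tool mm [-455.5   88.6   19.4] dist 464.392652847012
turn rz -21.5 shift after turn [-456.2  -84.9   19.4]
[264, 179, 22, 23, 410] [274.6, 190.1] [546.65645006 241.90842465 141.        ]
```

```bash
python3 -m inch '[[0,0,0,0,0,-7.2,-1],[0,0,0,0,0,-7.2,-1],[0,0,0,0,0,-7.1,-1],[-0.028,-0.005,0.001,0,0,0,-1],[-0.045,-0.008,0.002,0,0,0,-1],[-0.045,-0.008,0.002,0,0,0,-1],[-0.045,-0.008,0.002,0,0,0,-1],[-0.045,-0.008,0.002,0,0,0,-1]]' >/dev/null && python3 -m inch '[[-0.045,-0.008,0.002,0,0,0,-1],[-0.045,-0.008,0.002,0,0,0,-1],[-0.045,-0.008,0.002,0,0,0,-1],[-0.045,-0.009,0.002,0,0,0,-1],[-0.045,-0.009,0.002,0,0,0,-1],[-0.026,-0.006,0.001,0,0,0,-1],[0,0,0,0,0,0,-1],[0,0,0,0,0,0,-1]]' && python3 w.py 533 -226 280 8.4
python3 - <<'E'
from rig import r,eyes
import cv2,pickle
from h import *
np.set_printoptions(precision=1,suppress=True)
s=r.sense();f=eyes.grab_frame("wrist");f["s"]=s;pickle.dump(f,open("w4.pkl","wb"))
cv2.imwrite("pics/w4.png",cv2.resize(f["img"][140:340,190:370],None,fx=3,fy=3,interpolation=cv2.INTER_CUBIC))
E
```

```text
clock: 11.65
eef_pos: [528.9, -226.8, 274.2]
tcp_rot: [-3.14, -0.001, 1.715]
contact_force: [1.1, 0.2, 0.5]
opening: 0.999
grasp_force: 0.0
t 11.65 tcp [ 528.9 -226.8  274.2] rot [-3.1 -0.   1.7] bearing 8.3 q [-0.4  0.2  1.7  0.   1.2 -0.6] F [1.1 0.2 0.5] op 0.999 grip 0.0
shift tool mm [ 0.2  4.2 -5.9] dist 7.182496373302655
turn rz -0.1 shift after turn [ 0.2  4.2 -5.9]
```

View pics/w4.png

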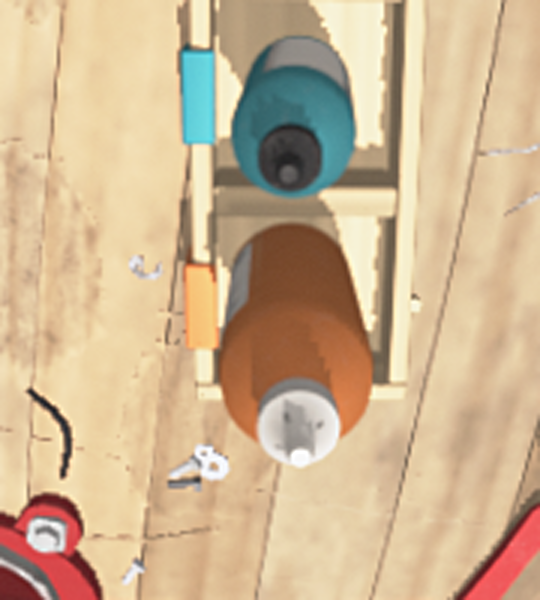

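The crop shows the teal cap centred at (290,157) and the white cap of the orange bottle at (299,424).

```bash
python3 - <<'E'
import pickle
from h import *
np.set_printoptions(precision=1,suppress=True)
f=pickle.load(open("w4.pkl","rb"));print(f["s"]["eef_pos"])
for p,z in(((290,157),125),((299,424),158)):print(wplane(f,((p[0]+.5)/3-.5+190,(p[1]+.5)/3-.5+140),z))
E
python3 w.py 533 -226 132 8.4
```

```text
[ 528.9 -226.8  274.2]
[ 534.8 -224.6  125. ]
[ 547.1 -292.8  158. ]
t 11.7 tcp [ 529.2 -226.1  274.5] rot [-3.1 -0.   1.7] bearing 8.3 q [-0.4  0.2  1.7  0.   1.2 -0.6] F [-0.3  0.2 -0.7] op 1.001 grip 0.0
shift tool mm [ -0.6   4.  142.4] dist 142.5019648160757
turn rz -0.1 shift after turn [ -0.6   4.  142.4]
```

```bash
python3 -m inch '[[-0.0005,0.0046,0.02,0,0,0,-1],[0,0,0.035,0,0,0,-1],[0,0,0.035,0,0,0,-1],[0,0,0.033,0,0,0,-1],[0,0,0.015,0,0,0,-1],[0,0,0.004,0,0,0,-1],[0,0,0,0,0,0,-1]]' 40 && python3 w.py 534 -225.5 131.5 8.4
```

```text
clock: 12.4
eef_pos: [534.7, -226.1, 133.7]
tcp_rot: [3.142, -0.0, 1.718]
contact_force: [0.4, 1.3, -0.3]
opening: 1.0
grasp_force: 0.0
t 12.4 tcp [ 534.7 -226.1  133.7] rot [ 3.1 -0.   1.7] bearing 8.4 q [-0.4  0.4  1.8  0.   0.9 -0.6] F [ 0.4  1.3 -0.3] op 1.0 grip 0.0
shift tool mm [ 0.7 -0.6  2.2] dist 2.366231225929977
turn rz 0.0 shift after turn [ 0.7 -0.6  2.2]
```

```bash
python3 -m inch '[[0,0,0.002,0,0,0,-1],[0,0,0,0,0,0,1],[0,0,0,0,0,0,1],[0,0,0,0,0,0,1],[0,0,0,0,0,0,1],[0,0,0,0,0,0,1],[0,0,0,0,0,0,1],[0,0,0,0,0,0,1]]' 40 && python3 -m inch '[[0,0,0,0,0,0,1],[0,0,0,0,0,0,1]]'
```

```text
clock: 13.2
eef_pos: [534.6, -226.8, 131.7]
tcp_rot: [3.141, 0.0, 1.717]
contact_force: [0.1, 0.2, 4.1]
opening: 0.195
grasp_force: 38.8
clock: 13.4
eef_pos: [534.6, -226.7, 131.6]
tcp_rot: [3.141, 0.0, 1.717]
contact_force: [0.0, 0.3, 5.5]
opening: 0.198
grasp_force: 39.0
```

```bash
python3 -m inch '[[0,0,-0.008,0,0,0,1],[0,0,-0.015,0,0,0,1],[0,0,-0.03,0,0,0,1],[0,0,-0.038,0,0,0,1],[0,0,-0.038,0,0,0,1],[0,0,-0.033,0,0,0,1],[0,0,-0.018,0,0,0,1],[0,0,-0.006,0,0,0,1]]' && python3 w.py 526.7 158.2 320 -13.1
```

```text
clock: 14.2
eef_pos: [534.9, -226.9, 320.6]
tcp_rot: [3.138, 0.002, 1.717]
contact_force: [0.4, 0.1, -2.3]
opening: 0.198
grasp_force: 38.8
t 14.2 tcp [ 534.9 -226.9  320.6] rot [3.1 0.  1.7] bearing 8.4 q [-0.4  0.2  1.6 -0.   1.3 -0.6] F [ 0.4  0.1 -2.3] op 0.198 grip 38.8
shift tool mm [382.2  47.9  -0.1] dist 385.18860105766566
turn rz 21.5 shift after turn [373.2 -95.3  -0.1]
```

```bash
python3 -m inch '[[0.01,0.001,0,0,0,0,1],[0.02,0.003,0,0,0,0,1],[0.033,0.004,0,0,0,0,1],[0.04,0.005,0,0,0,0,1],[0.04,0.005,0,0,0,0,1],[0.04,0.005,0,0,0,0,1],[0.04,0.005,0,0,0,0,1],[0.04,0.005,0,0,0,0,1]]' >/dev/null && python3 -m inch '[[0.04,0.005,0,0,0,0,1],[0.039,0.005,0,0,0,0,1],[0.025,0.003,0,0,0,0,1],[0.015,0.002,0,0,0,5.4,1],[0,0,0,0,0,5.4,1],[0,0,0,0,0,5.4,1],[0,0,0,0,0,5.3,1],[0,0,0,0,0,0,1]]' && python3 -m inch '[[0,0,0,0,0,0,1]]' && python3 w.py 526.7 158.2 140 -13.1
```

```text
clock: 15.8
eef_pos: [525.0, 158.6, 315.6]
tcp_rot: [-3.139, 0.001, 1.34]
contact_force: [-0.1, 0.6, -1.7]
opening: 0.196
grasp_force: 38.8
clock: 15.9
eef_pos: [525.4, 158.4, 316.2]
tcp_rot: [-3.14, 0.001, 1.344]
contact_force: [-0.3, -0.8, -1.3]
opening: 0.194
grasp_force: 38.8
t 15.9 tcp [525.4 158.4 316.2] rot [-3.1  0.   1.3] bearing -13.0 q [0.3 0.2 1.7 0.  1.2 0.5] F [-0.3 -0.8 -1.3] op 0.194 grip 38.8
shift tool mm [  0.2   1.6 176.2] dist 176.18439388376666
turn rz 0.1 shift after turn [  0.2   1.6 176.2]
```

```bash
python3 -m inch '[[0,0.001,0.015,0,0,0,1],[0,0,0.03,0,0,0,1],[0,0,0.037,0,0,0,1],[0,0,0.037,0,0,0,1],[0,0,0.032,0,0,0,1],[0,0,0.02,0,0,0,1],[0,0,0.005,0,0,0,1],[0,0,0,0,0,0,1]]' >/dev/null && python3 -m inch '[[0,0,0,0,0,0,1],[0,0,0,0,0,0,1]]'
```

```text
clock: 16.9
eef_pos: [528.1, 158.4, 142.6]
tcp_rot: [3.14, -0.001, 1.342]
contact_force: [0.2, -0.7, -2.2]
opening: 0.196
grasp_force: 38.9
```

```bash
python3 -m inch '[[0,0,0.004,0,0,0,1],[0,0,0.003,0,0,0,1],[0,0,0.002,0,0,0,1],[0,0,0,0,0,0,1]]' && python3 -m inch '[[0,0,0.0012,0,0,0,1],[0,0,0,0,0,0,1]]'
```

```text
clock: 17.3
eef_pos: [527.0, 158.0, 132.0]
tcp_rot: [-3.141, 0.0, 1.341]
contact_force: [-1.0, 0.1, -2.4]
opening: 0.198
grasp_force: 38.9
clock: 17.5
eef_pos: [527.7, 158.2, 131.7]
tcp_rot: [3.141, -0.0, 1.341]
contact_force: [-1.0, -1.0, 4.1]
opening: 0.197
grasp_force: 39.4
```

```bash
python3 -m inch '[[0,0,0,0,0,0,1],[0,0,0,0,0,0,0],[0,0,0,0,0,0,-0.4],[0,0,0,0,0,0,-0.4],[0,0,0,0,0,0,-0.4],[0,0,0,0,0,0,-0.4]]' && python3 -m inch '[[0,0,-0.01,0,0,0,-0.6],[0,0,-0.03,0,0,0,-1],[0,0,-0.045,0,0,0,-1],[0,0,-0.045,0,0,0,-1],[0,0,-0.035,0,0,0,-1],[0,0,0,0,0,0,-1]]' && python3 w.py 550 -296 300 8.4
```

```text
clock: 18.1
eef_pos: [527.2, 158.0, 131.0]
tcp_rot: [-3.141, 0.0, 1.341]
contact_force: [-0.4, -0.8, 0.9]
opening: 0.7
grasp_force: 0.0
clock: 18.7
eef_pos: [529.7, 158.8, 302.4]
tcp_rot: [3.133, -0.005, 1.341]
contact_force: [0.4, 0.5, 0.5]
opening: 1.003
grasp_force: 0.0
t 18.7 tcp [529.7 158.8 302.4] rot [ 3.1 -0.   1.3] bearing -13.1 q [0.3 0.2 1.7 0.  1.2 0.5] F [0.4 0.5 0.5] op 1.003 grip 0.0
shift tool mm [-438.3  123.2    1.3] dist 455.2754845420136
turn rz -21.5 shift after turn [-452.9  -46.4    1.3]
```

```bash
python3 -m inch '[[0,0,0,0,0,-7.2,-1],[0,0,0,0,0,-7.2,-1],[0,0,0,0,0,-7.1,-1],[-0.027,-0.002,0,0,0,0,-1],[-0.045,-0.005,0,0,0,0,-1],[-0.045,-0.005,0,0,0,0,-1],[-0.045,-0.005,0,0,0,0,-1],[-0.045,-0.005,0,0,0,0,-1]]' >/dev/null && python3 -m inch '[[-0.045,-0.005,0,0,0,0,-1],[-0.045,-0.005,0,0,0,0,-1],[-0.045,-0.005,0,0,0,0,-1],[-0.045,-0.005,0,0,0,0,-1],[-0.04,-0.004,0,0,0,0,-1],[-0.026,-0.001,0,0,0,0,-1],[0,0,0,0,0,0,-1],[0,0,0,0,0,0,-1]]' >/dev/null && python3 -m inch '[[0,0,0,0,0,0,-1],[0,0,0,0,0,0,-1]]' >/dev/null; python3 w.py 549 -297 172 8.4
python3 - <<'E'
from rig import r,eyes
import cv2,pickle
from h import *
np.set_printoptions(precision=1,suppress=True)
s=r.sense();f=eyes.grab_frame("wrist");f["s"]=s;pickle.dump(f,open("w5.pkl","wb"))
cv2.imwrite("pics/w5.png",cv2.resize(f["img"][120:300,190:370],None,fx=3,fy=3,interpolation=cv2.INTER_CUBIC))
E
```

```text
t 20.5 tcp [ 546.6 -295.8  296.1] rot [-3.1 -0.   1.7] bearing 8.4 q [-0.5  0.3  1.6  0.   1.2 -0.7] F [-0.2 -0.5 -0.5] op 1.005 grip 0.0
shift tool mm [ -1.6   2.2 124.1] dist 124.1640635515046
turn rz 0.0 shift after turn [ -1.6   2.2 124.1]
```

View pics/w5.png

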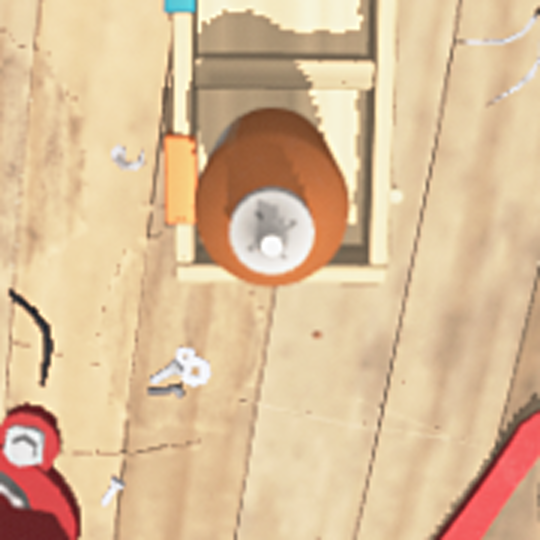

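The orange bottle's white cap is centred at (272,231) in the crop. Casting that ray:

Run:
```python
import pickle
from h import *
np.set_printoptions(precision=1,suppress=True)
f=pickle.load(open("w5.pkl","rb"));print(wplane(f,(272.5/3-.5+190,231.5/3-.5+120),159))
```

```text
[ 547.6 -295.5  159. ]
```

```bash
python3 -m inch '[[0,0.001,0.02,0,0,0,-1],[0,0,0.035,0,0,0,-1],[0,0,0.035,0,0,0,-1],[0,0,0.026,0,0,0,-1],[0,0,0.012,0,0,0,-1],[0,0,0.003,0,0,0,-1],[0,0,0,0,0,0,-1],[0,0,0,0,0,0,-1]]' 50 >/dev/null; python3 w.py 548 -296 162.5 8.4
```

```text
t 21.35 tcp [ 548.5 -297.1  166.7] rot [3.1 0.  1.7] bearing 8.4 q [-0.5  0.4  1.7  0.   1.  -0.6] F [-0.1  0.3  0.3] op 1.001 grip 0.0
shift tool mm [ 1.2 -0.4  4.2] dist 4.339042147114688
turn rz -0.0 shift after turn [ 1.2 -0.4  4.2]
```

```bash
python3 -m inch '[[0.0008,-0.0003,0.004,0,0,0,-1],[0,0,0,0,0,0,1],[0,0,0,0,0,0,1],[0,0,0,0,0,0,1],[0,0,0,0,0,0,1],[0,0,0,0,0,0,1],[0,0,0,0,0,0,1],[0,0,0,0,0,0,1]]' 50 && python3 -m inch '[[0,0,0,0,0,0,1],[0,0,0,0,0,0,1]]' && python3 -m inch '[[0,0,-0.008,0,0,0,1],[0,0,-0.015,0,0,0,1],[0,0,-0.03,0,0,0,1],[0,0,-0.038,0,0,0,1],[0,0,-0.038,0,0,0,1],[0,0,-0.033,0,0,0,1],[0,0,-0.018,0,0,0,1],[0,0,-0.006,0,0,0,1]]' && python3 w.py 507.6 76.4 350 -13.1
```

```text
clock: 22.15
eef_pos: [547.4, -296.2, 161.4]
tcp_rot: [3.141, 0.0, 1.717]
contact_force: [0.5, 0.7, 3.7]
opening: 0.246
grasp_force: 49.1
clock: 22.35
eef_pos: [547.4, -296.2, 161.4]
tcp_rot: [3.141, 0.0, 1.717]
contact_force: [-0.0, 0.5, 5.2]
opening: 0.249
grasp_force: 49.3
clock: 23.15
eef_pos: [547.6, -296.4, 350.4]
tcp_rot: [3.139, 0.002, 1.717]
contact_force: [0.3, -0.1, -3.0]
opening: 0.248
grasp_force: 49.5
t 23.15 tcp [ 547.6 -296.4  350.4] rot [3.1 0.  1.7] bearing 8.4 q [-0.5  0.3  1.5 -0.   1.4 -0.6] F [ 0.3 -0.1 -3. ] op 0.248 grip 49.5
shift tool mm [374.6  14.6  -0.5] dist 374.89587446699386
turn rz 21.5 shift after turn [ 354.  -123.5   -0.5]
```

```bash
python3 -m inch '[[0.01,0.001,0,0,0,0,1],[0.02,0.001,0,0,0,0,1],[0.033,0.001,0,0,0,0,1],[0.04,0.002,0,0,0,0,1],[0.04,0.002,0,0,0,0,1],[0.04,0.001,0,0,0,0,1],[0.04,0.002,0,0,0,0,1],[0.04,0.001,0,0,0,0,1]]' >/dev/null && python3 -m inch '[[0.04,0.002,0,0,0,0,1],[0.034,0.001,0,0,0,0,1],[0.024,0.001,0,0,0,0,1],[0.014,0,0,0,0,5.4,1],[0,0,0,0,0,5.4,1],[0,0,0,0,0,5.4,1],[0,0,0,0,0,5.3,1],[0,0,0,0,0,0,1]]' >/dev/null && python3 -m inch '[[0,0,0,0,0,0,1],[0,0,0,0,0,0,1]]' >/dev/null; python3 w.py 507.6 76.4 170 -13.1
python3 - <<'E'
from rig import r,eyes
import cv2
f=eyes.grab_frame("top");cv2.imwrite("pics/t2.png",cv2.resize(f["img"][150:260,120:330],None,fx=3.8,fy=3.8,interpolation=cv2.INTER_CUBIC))
E
```

```text
t 24.95 tcp [506.9  77.5 346.5] rot [-3.1  0.   1.3] bearing -13.0 q [0.1 0.1 1.8 0.  1.3 0.4] F [ 0.2  0.6 -3.3] op 0.247 grip 49.4
shift tool mm [ -0.9   1.1 176.5] dist 176.55171885937668
turn rz 0.1 shift after turn [ -0.9   1.1 176.5]
```

View pics/t2.png

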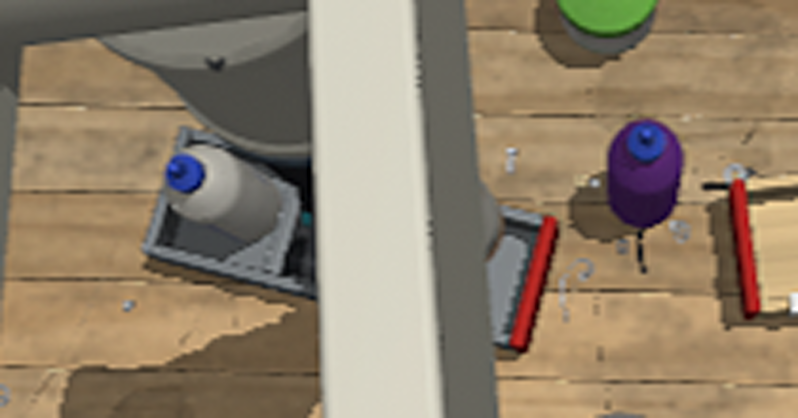

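White stands in the far grey cell with its cap at (186,172), and the purple bottle is undisturbed. Lowering orange.

```bash
python3 -m inch '[[-0.0005,0,0.015,0,0,0,1],[0,0,0.03,0,0,0,1],[0,0,0.037,0,0,0,1],[0,0,0.037,0,0,0,1],[0,0,0.032,0,0,0,1],[0,0,0.02,0,0,0,1],[0,0,0.004,0,0,0,1],[0,0,0,0,0,0,1]]' >/dev/null && python3 -m inch '[[0,0,0,0,0,0,1],[0,0,0,0,0,0,1]]'
```

```text
clock: 26.0
eef_pos: [508.3, 76.8, 173.5]
tcp_rot: [3.139, -0.001, 1.342]
contact_force: [-0.3, -0.5, -2.8]
opening: 0.25
grasp_force: 49.6
```

```bash
python3 -m inch '[[0,0,0.004,0,0,0,1],[0,0,0.003,0,0,0,1],[0,0,0.003,0,0,0,1],[0,0,0,0,0,0,1]]' && python3 -m inch '[[0,0,0.0012,0,0,0,1],[0,0,0,0,0,0,1]]'
```

```text
clock: 26.4
eef_pos: [507.4, 76.7, 161.8]
tcp_rot: [-3.141, 0.0, 1.341]
contact_force: [-0.4, -0.7, -3.4]
opening: 0.248
grasp_force: 49.6
clock: 26.6
eef_pos: [508.1, 76.9, 161.5]
tcp_rot: [3.14, -0.001, 1.341]
contact_force: [0.1, 0.9, 3.8]
opening: 0.248
grasp_force: 50.4
```

On the floor. Release, rise, retreat back toward the robot and check.

```bash
python3 -m inch '[[0,0,0,0,0,0,1],[0,0,0,0,0,0,0],[0,0,0,0,0,0,-0.4],[0,0,0,0,0,0,-0.4],[0,0,0,0,0,0,-0.4],[0,0,0,0,0,0,-0.4]]' && python3 -m inch '[[0,0,-0.01,0,0,0,-0.6],[0,0,-0.03,0,0,0,-1],[0,0,-0.045,0,0,0,-1],[0,0,-0.045,0,0,0,-1],[0,0,-0.045,0,0,0,-1],[0,0,-0.02,0,0,0,-1],[0,0,0,0,0,0,-1]]' && python3 -m inch '[[-0.02,-0.02,0,0,0,0,-1],[-0.035,-0.02,0,0,0,0,-1],[-0.035,-0.02,0,0,0,0,-1],[-0.035,-0.02,0,0,0,0,-1],[-0.035,-0.02,0,0,0,0,-1],[-0.035,0,0,0,0,0,-1],[-0.035,0,0,0,0,0,-1],[-0.02,0,0,0,0,0,-1]]'
python3 - <<'E'
from rig import r,eyes
import cv2
f=eyes.grab_frame("scene");cv2.imwrite("pics/s3.png",f["img"])
E
```

```text
clock: 27.2
eef_pos: [507.3, 76.6, 160.8]
tcp_rot: [-3.141, 0.0, 1.341]
contact_force: [0.0, -0.2, -0.2]
opening: 0.698
grasp_force: 0.0
clock: 27.9
eef_pos: [508.8, 76.9, 360.3]
tcp_rot: [3.135, -0.003, 1.341]
contact_force: [-0.1, -0.4, -0.3]
opening: 1.001
grasp_force: 0.0
clock: 28.7
eef_pos: [351.8, -145.7, 355.2]
tcp_rot: [-3.141, 0.0, 1.34]
contact_force: [0.5, 0.7, 0.3]
opening: 0.999
grasp_force: 0.0
```

View pics/s3.png

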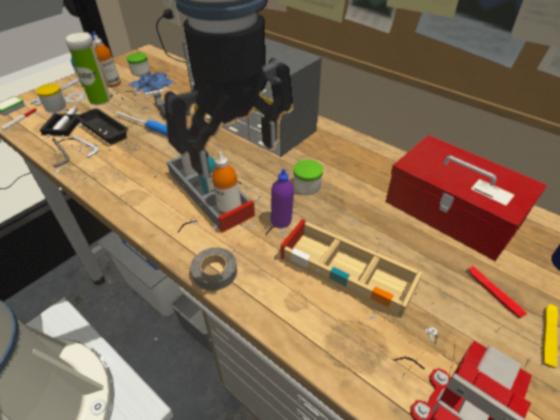

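Orange stands at (227,190) in the red-end cell with teal behind it at (207,175). Tape, tub and purple bottle have not moved. White was already confirmed standing in the far cell. Handing in.

```bash
python3 -m inch '[[0,0,0,0,0,0,-1],[0,0,0,0,0,0,-1],[0,0,0,0,0,0,-1]]' >/dev/null; python3 -c "
from rig import r
print(r.sign_off())"
```

```text
the job is handed in; nothing more can be done
None
```

The job is handed in at about 29 s: white, teal and orange were placed upright in the grey rack's far, middle and red-end cells; the gripper hid white in the last picture, but it was standing in its cell when last seen, before orange was set down.

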